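# Hook a tray onto a slotted post

### The job

Pick up the grey hook-on tray by its middle rib and hang it on the slotted post of the bench stand, at the level of the spring catch: press its two hook tabs straight into the two upper slots, then push it down until it is fully home and the catch snaps out over its rear plate. The sheet metal bends, so feel for the slots lightly and never force the tray against the stand; leave the other things where they are and let go of the tray when it is locked.

Things in the scene. Friction and masses are not known exactly. Their poses are not given: they have to be found in the camera images.
- tray: Grey sheet-metal tray, about 0.26 kg, standing level on the bench. Origin: bottom middle of the back face of its rear plate; +x out of the back (the way its tabs point), y across, z up. Rear plate x -6..0, y -20..20, z 0..90 mm. Floor x -129..0, y -45..45, underside z 0, 3 mm thick, lips 13 mm high round it. Seated on the post its x is 0 to -2 mm in the stand's frame.
- tray_rib (a point): Top edge of the tray's middle rib, the part to grip, 70 mm in front of the back face. The rib is 12 mm thick (along the tray's y), runs along the tray's x from 109 to 5 mm in front of the back face, top edge 58 mm above the tray's underside, floor beneath it 3 mm thick. Axes as the tray.
- upper_tab (a point): End of the upper hook tab, middle of its neck, 10 mm behind the back face. Tab 4.5 mm thick in y; neck 10 mm high (tray z 58..68); at its end a 3 mm thick lip hangs 8 mm below the neck, to z 50, leaning out to x 11, gap to the plate 8 mm below, 6 above. When the lips touch solid face the tray's x in the stand's frame is -11 mm; through the slots the rear plate reaches the face (x 0). Axes as the tray.
- lower_tab (a point): End of the lower hook tab, 40 mm below the upper one and alike: neck at tray z 18..28 mm, lip down to z 10. Axes as the tray.
- stand: Heavy stand fixed to the bench. Origin: on the bench, below the middle of its post's front face; +x into the post, away from the tray's side, z up. Base plate x -98..62, y -50..50, top 14 mm. Aluminium post 40 mm wide, top about 205 mm high; its face (x 0, 4 mm thick) has three slots on the middle line, 9.5 wide, 23 high, 40 mm apart. Tray contact over 80 N in all bends it.
- socket (a point): Top of the dark socket that clamps the post's foot, 42 mm above the bench, at the post's face; it stands 8 mm out in front of the face. The post is clamped in it at a height that is NOT measured: up to 18 mm above or below its middle position, slots and catch together, other each time, to be found by feel or sight. Axes as the stand.
- seat_mid (a point): Where the seated tray's origin would be (78 mm up) if the post were in its middle position; really 60 to 96 mm up. Tabs go in only while the tray is 8 to 13 mm above its seat; then it goes down until the necks rest on the slots' lower edges (middle position: 96 and 136 mm up). 7 N feels the face; 10 to 15 N push it in, then down. The lower slot pair is 40 mm too low. Axes as the stand.
- catch (a joint): Spring catch: steel nub 14 mm wide, 10 mm high, sticking 8 mm out of the post's face above the top slot. Reading in m: 0 fully out, 0.008 pressed level with the face (3 N to start, 6 N level). The tray's rear plate presses it in as the tabs enter; within about 2 mm of the tray's seat it snaps out again above the plate's top edge.
- beaker: Bystander: small glass beaker, 47 mm across, 58 mm high. Origin under its centre.
- hex_key: Bystander: black hex key, 74 mm long, lying flat. Origin under its centre.
- tweezers: Bystander: steel tweezers, 118 mm long, 14 mm wide, lying flat. Origin under its centre.
- dropper: Bystander: white bottle with a blue cap, 32 mm across, 75 mm high. Origin under its centre.

How it is judged:
On the way:
1. the tabs are in the upper slots: the rear plate is up against the post and has pressed the catch in (x of tray in the frame of stand above -0.005 m and value of joint catch above 0.004 m and y of tray in the frame of stand between -0.005 and 0.005 m), for 0.05 s.
At the end, for the whole second after the job is handed in: The tray hangs at rest on the two upper slots of the post: its rear plate within 4 mm of the post's face and within 5 mm of its middle line, level within 0.07 rad and square within 0.1 rad, 58 to 98 mm above the bench, with the catch sprung out again above the plate (reading below 2 mm) (x of tray in the frame of stand between -0.004 and 0.003 m and y of tray in the frame of stand between -0.005 and 0.005 m and z of tray in the frame of stand between 0.058 and 0.098 m and angle between tray's own z axis and vertical below 0.07 rad and angle between the x axis of tray and the x axis of stand, either way round below 0.1 rad and value of joint catch below 0.002 m and linear speed of tray below 0.02 m/s); the robot touches nothing.
It fails at once if the tray is forced against the stand with more than 80 N (contact force between tray and stand above 80 N).
It fails at once if the arm or fingers push the stand with more than 15 N (contact force between any of the arm, the fingers and stand above 15 N).
It fails at once if one of the bystanders is moved more than 20 mm (distance of any of beaker, hex_key, tweezers, dropper from where it was at the start of the episode above 0.02 m).
It also fails if it takes over 61 s, if anything falls off the work surface, if the arm or the gripper's body presses on something with over 40 N, if the wrist force passes 120 N, or if a joint passes its speed limit or range.

### The arm

A 7-joint arm with a two-finger parallel gripper is mounted at the origin on a cart in front of the work surface, level with it; the furniture and walls round the work are solid. World frame = base frame: x ahead of the robot, y to its left, z up, the work surface at z = 0. Lengths are in m, angles in rad, forces in N, time in s.
With the tool pointing down it reaches from about 0.4 to 0.875 m from the base axis. Payload 19.3 kg.
Tool frame: the origin (TCP) lies between the finger pads; the fingertips stand 19 mm ahead of it and the grasp point (between the pads) is the TCP; z points along the fingers, y is the line along which they close (so a half turn about z gives the same grasp; the last joint's range is limited). The gripper opens to 85 mm and grips with 20 to 120 N. Pads are 22 mm wide; open, the fingers measure 114 mm over their backs; the gripper's body (76 mm by 85 mm) begins 54 mm behind the grasp point. The pads swing forward as they close: fully open they stand 13 mm farther back than shut.
Start: joints at [-1.177, 0.521, -0.036, 1.599, 0.021, 1.021, -0.113], TCP at [0.28, 0.559, 0.229] pointing down, gripper open.
Joint ranges: [-2.91, 2.91], [-0.3, 2.13], [-1.5, 1.42], [0.17, 2.43], [-1.26, 4.41], [0.16, 1.93], [-2.52, 2.52]. Speed limits (rad/s): [1.89, 1.89, 2.39, 2.39, 3.01, 3.01, 3.01].

### API

Orientations are given as a rotation vector (axis times angle).
In Python, from plant import manip gives the robot as it stands. Calls block until the motion is done:
- manip.reach(position, orientation): joint-space move of the TCP to a pose.
- manip.move_linear(position, rotation=None, v=0.15, force_limit=None): straight line of the TCP; rotation=None keeps the orientation; v is the mean speed in m/s. With force_limit (N) it stops when the force on the tool has changed by that much, and returns True; else False.
- manip.move_j(angles): joint-space move.
- manip.set_gripper(opening, strength=None): finger opening in m; strength is the grip in N (None keeps the last); returns when the fingers have stopped.
- manip.wait(seconds).
- manip.solve_ik(position, orientation): joint angles nearest the present ones, or None.
- manip.observe(): the state.
- manip.get_image(name): name is "side" or "top" or "wrist"; returns the picture (384x512x3 uint8, red, green, blue); there is no depth.
- manip.calibration(name): a dict with "mtx" (3x3 intrinsics, pixels), "k1" (the pictures are not rectified: a ray, as slopes to the right and down, at radius r is drawn at 1 + k1 r^2 times it, then the intrinsics apply), "cam_to_world" (4x4, takes a point from camera to world coordinates); the wrist camera has in their place "tool_from_camera" (4x4, takes a point from camera to tool coordinates, whose origin is the TCP and whose axes are the flange's). Camera axes: x right, y up, looking along -z (the intrinsics and any distortion apply to the point x, -y, -z); pixel columns grow to the right and rows downward; lengths in m; the calibration is good to about 2 mm. A picture is of the moment at which its call begins: read the wrist's pose just before it. calibration takes no time and is no camera call.
A pose or a line that the arm cannot do raises manip.PlanningError and nothing moves.
- manip.hand_in(): hands the job in; it is judged then, once.
Trained networks look in the newest picture that a camera, given by its name, has taken for a name from the list of things; names that differ only in an ending like _2 or _b are one class to them, and where a whole thing is asked for, a point or a joint stands for the part that bears it (a point fixed in the world has none). Each returns a list of dicts, best first, with "confidence" (0 to 1); they miss things now and then, are a little off and sometimes report something else, mostly with a low value. They report only what shows in the picture. A call takes as long as a camera call.
- manip.look_for(camera, label): "location" ([row, column] in pixels, amid what is visible of it).
- manip.silhouettes(camera, label): "mask" (384x512 bool, what is visible of it) and "location" ([row, column] in pixels, amid what is visible of it).
- manip.landmark_of(camera, label): "location" ([row, column] in pixels: a listed point, or the origin of a listed thing).
The state is a dict: "time": time; "q": joint angles; "qd": joint speeds; "effort": joint torques, N m; "tcp_pos": TCP position; "eef_rot": TCP orientation; "ft_force": force on the tool from outside, world axes, zero at the start; "moment": the same for the moment, N m; "width": finger opening in m; "finger_force": force on a finger pad.
Only numpy, scipy, OpenCV 4.12 (cv2) and the standard library are available. Lean on these libraries where they do the work, as an engineer would, in place of code of your own. Each camera call takes 0.05 s, during which the arm holds its last target. There are 200 camera calls.

## Working session

There is one attempt and no reset: what is moved stays moved. The work goes in short steps, each a Python script; the robot and the scene stay as the last script left them, time stands still between calls to the robot, and variables do not carry over. Pictures are saved under pics/ and viewed, at most 10 in all, crops included, and the job is handed in when it is done.

```bash
mkdir -p pics; ls; cat > h.py <<'E'
import numpy as np, cv2
from plant import manip as m
from scipy.spatial.transform import Rotation as R
def snap(n,f=None):
    im=m.get_image(n)
    if f: cv2.imwrite(f'pics/{f}.png',im[:,:,::-1])
    return im
def pose(n):
    c=m.calibration(n)
    if 'cam_to_world' in c: return c,np.array(c['cam_to_world'])
    o=m.observe();T=np.eye(4);T[:3,:3]=R.from_rotvec(o['eef_rot']).as_matrix();T[:3,3]=o['tcp_pos']
    return c,T@np.array(c['tool_from_camera'])
def ray(n,loc,cp=None):
    c,T=cp or pose(n);K=np.array(c['mtx'])
    k=float(c['k1'])
    d=np.array([(loc[1]-K[0,2])/K[0,0],(loc[0]-K[1,2])/K[1,1]]);u=d.copy()
    for _ in range(30): u=d/(1+k*(u@u))
    v=T[:3,:3]@np.array([u[0],-u[1],-1]);return T[:3,3],v/np.linalg.norm(v)
def atz(r,z): return r[0]+r[1]*(z-r[0][2])/r[1][2]
def tri(rs):
    A=np.zeros((3,3));b=np.zeros(3)
    for o,v in rs:
        P=np.eye(3)-np.outer(v,v);A+=P;b+=P@o
    p=np.linalg.solve(A,b);return p,[round(1e3*np.linalg.norm((np.eye(3)-np.outer(v,v))@(p-o)),1) for o,v in rs]
E
python3 - <<'E'
from h import *
np.set_printoptions(precision=4,suppress=True)
for n in('side','top','wrist'): snap(n,n+'0'); print(n,pose(n)[1][:3].tolist(),m.calibration(n)['mtx'][0][0])
for l in('tray','tray_rib','upper_tab','lower_tab','stand','socket','seat_mid','catch','beaker','hex_key','tweezers','dropper'):
    rs=[]
    for n in('side','top'):
        d=m.landmark_of(n,l)[:2]
        print(l,n,[(np.round(x['location'],1).tolist(),round(x['confidence'],2)) for x in d])
        if d: rs.append(ray(n,d[0]['location'])); print('   z0',atz(rs[-1],0))
    if len(rs)==2: print('   tri',*tri(rs))
print(m.observe())
E
```

```text
pics
side [[-0.9988700087111338, 0.001198395672560989, -0.047510730842952355, 0.5217401546920704], [-0.04431709325152515, -0.38458276037407507, 0.9220260818809805, 1.1413794890688997], [-0.01716685594845778, 0.9230897379295626, 0.38420129461777736, 0.49115881869075634]] 433.24122203015673
top [[-0.0073613357377433014, 0.9982859366427069, -0.05806030862430565, 0.5327467084280703], [-0.9999473648451129, -0.007763703459449005, -0.00670764100920867, 0.21579963667619842], [-0.007146906706464103, 0.058007875413491394, 0.9982905429355434, 0.9808771578331797]] 385.47555588092547
wrist [[0.4478896714863721, -0.8555817051719452, -0.2595665385809472, 0.21290787998229083], [0.8940872685116069, 0.4280557691491101, 0.13181887112100388, 0.591539626920452], [-0.0016728602099098711, -0.29111544835894293, 0.9566864675877297, 0.3744679302804662]] 338.78474804565803
tray side [([256.4, 261.3], 0.98), ([198.7, 221.8], 0.72)]
   z0 [0.5347 0.3202 0.    ]
tray top [([216.4, 216.1], 0.56)]
   z0 [0.5355 0.326  0.    ]
   tri [0.5351 0.3257 0.0033] [np.float64(0.4), np.float64(0.4)]
tray_rib side [([241.3, 2
[... 780 characters left out ...]
  tri [0.6422 0.1125 0.0004] [np.float64(3.7), np.float64(3.7)]
socket side [([198.6, 223.3], 0.58), ([215.9, 300.5], 0.5)]
   z0 [0.6481 0.0017 0.    ]
socket top [([170.3, 299.1], 0.95), ([174.8, 300.7], 0.7)]
   z0 [0.6516 0.1136 0.    ]
   tri [0.6403 0.1186 0.0508] [np.float64(5.1), np.float64(5.1)]
seat_mid side [([186.6, 223.9], 0.59)]
   z0 [ 0.6551 -0.0915  0.    ]
seat_mid top [([172.6, 308.4], 0.84)]
   z0 [0.6455 0.0899 0.    ]
   tri [0.6356 0.0996 0.0762] [np.float64(1.2), np.float64(1.2)]Traceback (most recent call last):
  File "<stdin>", line 7, in <module>
ValueError: it knows: beaker, dropper, hex_key, lower_tab, seat_mid, socket, stand, tray, tray_rib, tweezers, upper_tab
```

```bash
python3 - <<'E'
import cv2,numpy as np
a=cv2.imread('pics/side0.png')[90:330,60:440];b=cv2.imread('pics/top0.png')
cv2.imwrite('pics/side0c.png',cv2.resize(a,(760,480),interpolation=cv2.INTER_CUBIC))
E
python3 - <<'E'
from h import *
np.set_printoptions(precision=4,suppress=True)
for n in('side','top','wrist'): snap(n)
for l in('beaker','hex_key','tweezers','dropper'):
    for n in('side','top'):
        d=m.landmark_of(n,l)[:1]
        for x in d: print(l,n,np.round(x['location'],0),round(x['confidence'],2),atz(ray(n,x['location']),0))
print(m.observe())
E
```

```text
beaker top [273. 330.] 0.67 [0.3906 0.0385 0.    ]
hex_key side [215. 298.] 0.63 [0.4414 0.1106 0.    ]
hex_key top [252. 297.] 0.46 [0.4448 0.1222 0.    ]
tweezers side [227. 324.] 0.45 [0.3825 0.1782 0.    ]
tweezers top [276. 272.] 0.45 [0.3847 0.1862 0.    ]
dropper side [243. 168.] 0.79 [0.7517 0.2637 0.    ]
dropper top [129. 246.] 0.68 [0.7586 0.2479 0.    ]
{'time': 1.4, 'q': array([-1.1772,  0.5214, -0.0363,  1.5995,  0.0212,  1.0211, -0.1128]), 'qd': array([-0.0009, -0.0012,  0.0012, -0.0003, -0.0005,  0.0015,  0.0001]), 'effort': array([  0.0006, -92.6848,   1.9788, -37.0252,   0.0181,   0.0021,
        -0.    ]), 'tcp_pos': array([0.2796, 0.559 , 0.2288]), 'eef_rot': array([-0.7221, -3.0575, -0.    ]), 'ft_force': array([-0.0236, -0.2406, -0.5488]), 'moment': array([-0.0121, -0.0302,  0.0066]), 'finger_force': 0.0, 'width': 0.08534064269061173}
```

View pics/top0.png

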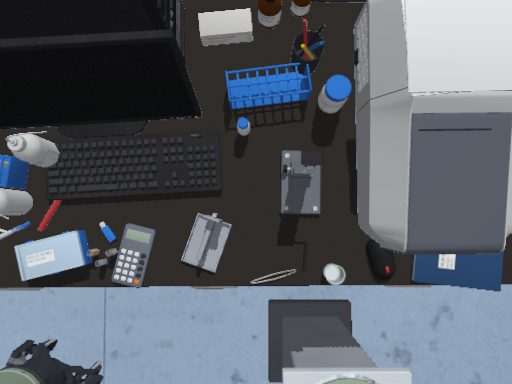

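View pics/side0c.png

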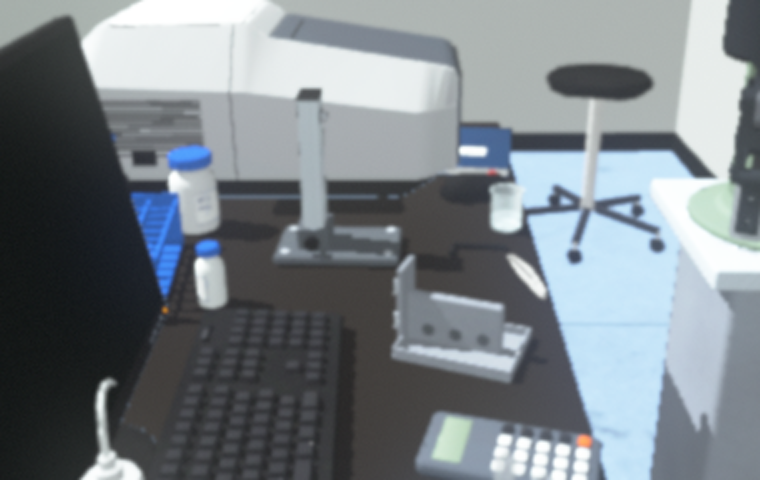

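The top view shows the tray at (col 206, row 243) with its back pointing up and to the right, and the stand at (300, 183) with its post near (289, 168). The side view shows the tray's plate facing the post, and everything clear around both. Next I'll take wrist views of both.

```bash
cat >> h.py <<'E'
def rot(yaw,tilt=0):
    # tool pointing down, tool x = opposite of heading yaw; tilt>0 turns the fingers forward along heading
    h=np.array([np.cos(yaw),np.sin(yaw),0]);z=np.array([0,0,-1.])*np.cos(tilt)+h*np.sin(tilt)
    y=np.cross(z,-h);y/=np.linalg.norm(y);x=np.cross(y,z)
    return R.from_matrix(np.c_[x,y,z]).as_rotvec()
def marks(n,labels,cp):
    out={}
    for l in labels:
        d=m.landmark_of(n,l)[:1]
        if d: out[l]=(ray(n,d[0]['location'],cp),d[0]['confidence'],d[0]['location'])
    return out
E
python3 - <<'E'
from h import *
np.set_printoptions(precision=4,suppress=True)
L1=['tray','tray_rib','upper_tab','lower_tab'];L2=['stand','socket','seat_mid']
acc={}
def view(p,r,f,L):
    try: m.reach(p,r)
    except m.PlanningError as e: print('fail',f,e);return
    m.wait(.2);cp=pose('wrist');snap('wrist',f)
    print(f,m.observe()['time'],m.observe()['q'])
    for l,(r_,c,loc) in marks('wrist',L,cp).items():
        print(' ',l,round(c,2),np.round(loc)); acc.setdefault(l,[]).append(r_)
view([.43,.33,.24],rot(-.3),'w1',L1)
view([.50,.26,.26],rot(-.3),'w2',L1+['stand'])
view([.40,.112,.24],rot(0,.7),'w3',L2)
view([.42,.16,.20],rot(-.2,.75),'w4',L2)
for l,rs in acc.items():
    if len(rs)>1: print(l,*tri(rs))
    else: print(l,'z0',atz(rs[0],0))
E
python3 -c "
import cv2,numpy as np
a=[cv2.imread(f'pics/w{i}.png') for i in (1,2,3,4)]
a=[x if x is not None else np.zeros((384,512,3),np.uint8) for x in a]
cv2.imwrite('pics/wa.png',cv2.resize(np.vstack([np.hstack(a[:2]),np.hstack(a[2:])]),(800,600),interpolation=cv2.INTER_AREA))"
```

```text
w1 2.7167 [-0.7404  0.3776 -0.0332  1.8065  0.0147  0.958   0.4924]
  tray 0.85 [246. 271.]
  tray_rib 0.96 [205. 280.]
  upper_tab 0.56 [278. 271.]
  lower_tab 0.8 [256. 274.]
w2 3.65 [-0.5861  0.3906 -0.0003  1.7301 -0.0002  1.0211  0.6861]
  tray 0.65 [172. 308.]
  tray_rib 0.76 [115. 325.]
  upper_tab 0.56 [195. 319.]
  lower_tab 0.81 [179. 314.]
  stand 0.69 [290. 174.]
fail w3 the arm cannot take that pose within its joint ranges
fail w4 the arm cannot take that pose within its joint ranges
tray [0.5339 0.322  0.0064] [np.float64(1.4), np.float64(1.4)]
tray_rib [0.4678 0.3476 0.0588] [np.float64(0.9), np.float64(0.9)]
upper_tab [0.5427 0.3183 0.0684] [np.float64(1.8), np.float64(1.8)]
lower_tab [0.5386 0.3241 0.0257] [np.float64(0.6), np.float64(0.6)]
stand z0 [0.6413 0.1042 0.    ][ WARN:0@0.036] global loadsave.cpp:275 findDecoder imread_('pics/w3.png'): can't open/read file: check file path/integrity
[ WARN:0@0.036] global loadsave.cpp:275 findDecoder imread_('pics/w4.png'): can't open/read file: check file path/integrity
```

View pics/wa.png

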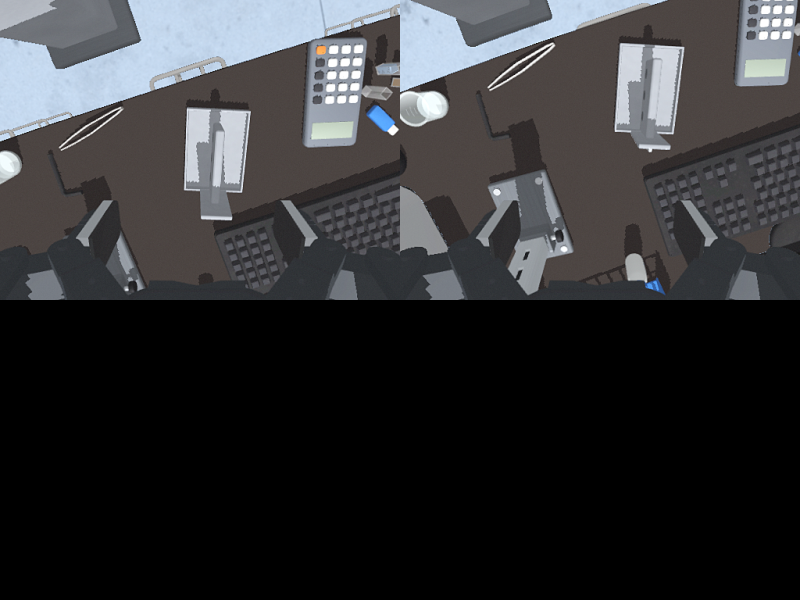

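The top row holds the two wrist views: tray in the middle with its tab visible, stand at lower left with two slots visible on the face, around (525, 254). Tray yaw comes out near -0.37 from the landmarks. Next is a straight-on view of the post.

```bash
python3 - <<'E'
from h import *
np.set_printoptions(precision=4,suppress=True)
import pickle
L2=['stand','socket','seat_mid'];acc={};S=[]
def view(p,r,f,L):
    try: m.reach(p,r)
    except m.PlanningError as e: print('fail',f,e);return
    m.wait(.2);cp=pose('wrist');snap('wrist',f);S.append(cp)
    print(f,m.observe()['time'],m.observe()['tcp_pos'])
    for l,(r_,c,loc) in marks('wrist',L,cp).items():
        print(' ',l,round(c,2),np.round(loc)); acc.setdefault(l,[]).append(r_)
view([.50,.112,.25],rot(0),'v1',L2)
for t in (.45,.3,.15):
    if m.solve_ik([.46,.112,.24],rot(0,t)) is not None: view([.46,.112,.24],rot(0,t),'v2',L2);print(t);break
for l,rs in acc.items():
    if len(rs)>1: print(l,*tri(rs))
    else: print(l,'z0',atz(rs[0],0))
pickle.dump(S,open('S.pkl','wb'))
E
python3 -c "
import cv2,numpy as np
a=[cv2.imread(f'pics/v{i}.png')[150:384,130:400] for i in (1,2)]
cv2.imwrite('pics/va.png',cv2.resize(np.hstack(a),(800,347),interpolation=cv2.INTER_CUBIC))"
```

```text
v1 4.7917 [0.4999 0.113  0.2499]
  stand 0.66 [268. 250.]
  socket 0.79 [283. 244.]
  seat_mid 0.88 [300. 242.]
v2 5.9 [0.4606 0.1118 0.2399]
  stand 0.76 [198. 250.]
  socket 0.73 [217. 248.]
  seat_mid 0.9 [240. 245.]
0.45
stand [0.6384 0.1097 0.006 ] [np.float64(0.9), np.float64(0.9)]
socket [0.6398 0.105  0.0391] [np.float64(1.2), np.float64(1.2)]
seat_mid [0.6359 0.1026 0.0807] [np.float64(0.5), np.float64(0.5)]
```

View pics/va.png

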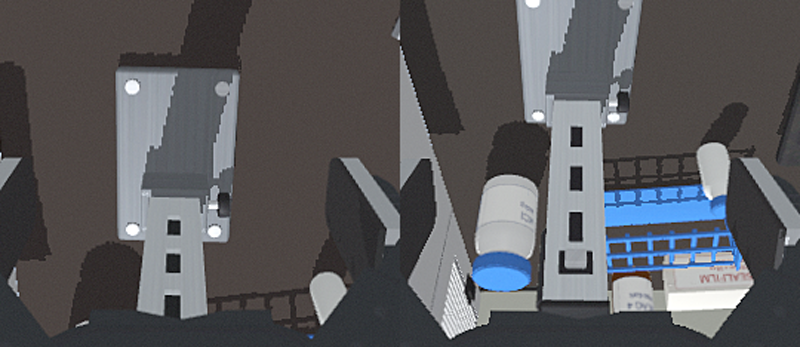

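Both views show the slotted post face square on. In the right crop the three slots are at (576, 136), (576, 179) and (575, 226), the catch is near (575, 258), and the base bolts are clear in the left crop. I'll measure the slot edges and bolts.

```bash
cat > meas.py <<'E'
from h import *
import pickle
np.set_printoptions(precision=4,suppress=True)
S=pickle.load(open('S.pkl','rb'))
R_=[]
for i,roi in((1,(292,352,238,258)),(2,(228,318,240,257))):
    im=cv2.imread(f'pics/v{i}.png',0);r0,r1,c0,c1=roi;b=(im[r0:r1,c0:c1]<70).astype(np.uint8)
    n,l,st,ce=cv2.connectedComponentsWithStats(b)
    for s,c in zip(st[1:],ce[1:]):
        if s[4]<25: continue
        t=s[1]+r0;bo=t+s[3];x=c[0]+c0
        print(i,'top',t,'bot',bo,'x',round(x,1),'w',s[2],s[4]); R_.append((i,t-.5,bo-.5,x))
for i,t,b,x in R_:
    for X in(.638,):
        f=lambda r:(lambda q:q[0]+q[1]*(X-q[0][0])/q[1][0])(ray('wrist',(r,x),S[i-1]))
        print(i,'top',f(t)[1:],'bot',f(b)[1:])
# bolts v1
im=cv2.imread('pics/v1.png',0);b=(im>215).astype(np.uint8);n,l,st,ce=cv2.connectedComponentsWithStats(b)
for s,c in zip(st[1:],ce[1:]):
    if 20<s[4]<200 and 190<c[1]<320 and 200<c[0]<300: print('bolt',c,s[4],atz(ray('wrist',c[::-1],S[0]),.016))
for c in ((132,87),(222,88),(132,230),(215,231)):
    print(atz(ray('wrist',(150+c[1]/1.481,130+c[0]/1.481),S[0]),.016))
# base plate left and right edges in v1
e=cv2.Canny(cv2.imread('pics/v1.png',0),60,150)
ls=cv2.HoughLinesP(e[190:320,190:310],1,np.pi/360,25,minLineLength=30,maxLineGap=6)
for a in ls[:,0]:
    p=[atz(ray('wrist',(a[k+1]+190,a[k]+190),S[0]),.014) for k in(0,2)];d=p[1]-p[0]
    print(a,p[0][:2],p[1][:2],'ang',round(np.degrees(np.arctan2(d[1],d[0])),1))
E
python3 meas.py
```

```text
1 top 298 bot 308 x 247.0 w 9 81
1 top 321 bot 334 x 246.5 w 10 123
1 top 349 bot 352 x 245.8 w 11 32
2 top 236 bot 249 x 248.8 w 8 95
2 top 263 bot 279 x 248.5 w 8 122
2 top 293 bot 313 x 248.1 w 9 175
1 top [0.1076 0.0732] bot [0.1078 0.0916]
1 top [0.1076 0.1132] bot [0.1078 0.1324]
1 top [0.1075 0.1523] bot [0.1076 0.156 ]
2 top [0.1075 0.0723] bot [0.1077 0.092 ]
2 top [0.1075 0.1118] bot [0.1076 0.1327]
2 top [0.1073 0.1498] bot [0.1075 0.1722]
bolt [218.7761 208.4328] 67 [0.5541 0.0736 0.016 ]
bolt [218.9245 304.4717] 53 [0.6863 0.07   0.016 ]
bolt [274.2941 305.902 ] 51 [0.6884 0.1422 0.016 ]
[0.5545 0.074  0.016 ]
[0.5552 0.146  0.016 ]
[0.6875 0.0702 0.016 ]
[0.6885 0.1434 0.016 ]
[18  7 18 64] [0.5406 0.0611] [0.6146 0.0583] ang -2.1
[ 65   6 103   6] [0.5393 0.1165] [0.5392 0.1612] ang 90.1
[47 59 60  5] [0.6077 0.0945] [0.5381 0.1106] ang 167.0
[ 99  45 101  10] [0.5889 0.1582] [0.5442 0.159 ] ang 178.9
[ 19 123  19  65] [0.7009 0.0562] [0.616  0.0595] ang 177.8
[20  5 64  5] [0.5381 0.0635] [0.5381 0.1153] ang 90.0
[  1 127  38 115] [0.7074 0.032 ] [0.6884 0.0817] ang 110.9
[84 57 95 16] [0.6049 0.1402] [0.5516 0.1522] ang 167.3
[34 94 86 93] [0.657  0.0772] [0.6555 0.1438] ang 91.3
[20  8 58  9] [0.5418 0.0634] [0.543  0.1082] ang 88.5
[ 85  80  88 123] [0.6368 0.1421] [0.7007 0.1475] ang 4.8
```

Measured: stand origin at about (0.638, 0.1077), yaw about -0.02. The post sits about 13 mm above its middle position, so the seat is at z ≈ 0.091. Now the grasp.

```bash
python3 - <<'E'
from h import *
np.set_printoptions(precision=4,suppress=True)
r=rot(-.37)
m.set_gripper(.045,100)
m.reach([.4678,.3476,.16],r)
print(m.move_linear([.4678,.3476,.036],v=.08,force_limit=8), m.observe()['tcp_pos'])
m.set_gripper(0,100);m.wait(.3)
o=m.observe();print('w',o['width'],o['finger_force'],o['tcp_pos'],o['ft_force'],o['moment'])
m.move_linear([.4678,.3476,.12],v=.08);m.wait(.3)
o=m.observe();print(o['time'],'w',o['width'],o['finger_force'],o['tcp_pos'],o['ft_force'],o['moment'])
r0=rot(-.02);p0=np.array([.638,.1077]);h=np.array([np.cos(-.02),np.sin(-.02)])
m.reach([.4678,.3476,.16],r)
p=p0+h*(-.11)   # tray x -40
m.move_linear([*(p),.16],r0,v=.12);m.move_linear([*p,.137],v=.1);m.wait(.3)
o=m.observe();print(o['time'],o['tcp_pos'],o['ft_force'],o['width'])
snap('side','s2');cp=pose('wrist')
rs={l:[] for l in('tray','upper_tab','lower_tab','tray_rib','seat_mid')}
for n in('side','top'):
    if n=='top': snap('top')
    for l,(a,c,loc) in marks(n,rs,None).items(): rs[l].append(a);print(n,l,round(c,2),np.round(loc))
for l,a in rs.items():
    if len(a)==2: print(l,*tri(a))
snap('wrist','w5')
a=cv2.imread('pics/s2.png')[110:300,150:340];b=cv2.imread('pics/w5.png')
cv2.imwrite('pics/p5.png',np.hstack([cv2.resize(a,(400,400)),cv2.resize(b,(400,300))] if 0 else [cv2.resize(a,(400,400)),cv2.copyMakeBorder(cv2.resize(b,(400,300)),0,100,0,0,0)]))
E
```

```text
False [0.468  0.3477 0.0364]
w 0.009531130031063992 98.76428604125977 [0.468  0.3479 0.0365] [-1.3134 -0.5562  7.0784] [-0.1502  0.2397  0.1361]
11.4167 w 0.009829558384177388 97.50396251678467 [0.4677 0.3476 0.1198] [ 0.4107 -0.0629 -5.7024] [ 0.001   0.0687 -0.0141]
14.575 [0.5282 0.11   0.1374] [-0.5014 -0.0602 -6.4226] 0.0096569103488132
side tray 0.79 [179. 235.]
side upper_tab 0.59 [156. 235.]
side lower_tab 0.6 [169. 234.]
side tray_rib 0.76 [159. 261.]
side seat_mid 0.94 [188. 221.]
top tray 0.91 [186. 306.]
top upper_tab 0.75 [180. 307.]
top lower_tab 0.72 [186. 304.]
top tray_rib 0.33 [131. 244.]
top seat_mid 0.59 [172. 304.]
tray [0.6038 0.1077 0.1011] [np.float64(0.5), np.float64(0.5)]
upper_tab [0.6066 0.113  0.1633] [np.float64(4.7), np.float64(4.7)]
lower_tab [0.604  0.1175 0.1317] [np.float64(2.2), np.float64(2.2)]
tray_rib [0.6178 0.2501 0.2209] [np.float64(85.5), np.float64(85.5)]
seat_mid [0.6386 0.1115 0.0777] [np.float64(1.4), np.float64(1.4)]
```

View pics/p5.png

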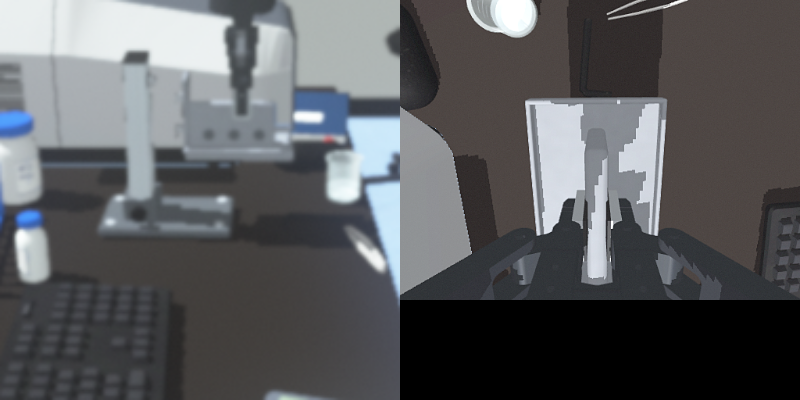

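The tray hangs level in the gripper and faces the post (left: side view, plate about 45 px from the post; right: rib centred between the pads). Now a gentle probe.

```bash
cat >> h.py <<'E'
P0=np.array([.638,.1077]);H=np.array([np.cos(-.02),np.sin(-.02)]);N=np.array([-H[1],H[0]])
ZG=.0365
def tray():  # est tray x,y,z in stand frame
    o=m.observe();d=o['tcp_pos'][:2]-P0
    return np.array([d@H+.07,d@N,o['tcp_pos'][2]-ZG])
def go(x,y,z,v=.03,fl=None):
    p=P0+H*(x-.07)+N*y
    hit=m.move_linear([*p,z+ZG],rot(-.02),v=v,force_limit=fl);o=m.observe()
    print('hit' if hit else 'free',np.round(tray()*1e3,1),'F',np.round(o['ft_force'],1),'M',np.round(o['moment'],2),'t',round(o['time'],2));return hit
E
python3 - <<'E'
from h import *
go(-.040,0,.101)
go(-.016,0,.101,.04,7)
go(.006,0,.101,.012,7)
m.wait(.3);print(m.observe()['ft_force'],tray())
E
```

```text
free [-40.  -0. 101.] F [-0.3 -0.2 -6. ] M [0.02 0.13 0.04] t 15.47
free [-16.2  -0.  100.9] F [ 0.4 -0.4 -4.8] M [0.01 0.12 0.04] t 16.23
hit [ 0.000e+00 -1.000e-01  1.001e+02] F [-5.9 -0.2 -3.9] M [0.13 0.89 0.05] t 17.55
[-5.03178745  0.16718023 -3.18057452] [-0.00028287 -0.00016782  0.09978688]
```

It travelled to x ≈ 0, well past the -11 mm of a solid face, so the tabs are through. I'll press on a little, then push down.

```bash
python3 - <<'E'
from h import *
go(.008,0,.0995,.012,6)
m.wait(.2);t=tray();o=m.observe();print(t,o['ft_force'])
E
```

```text
hit [-0.  -0.2 99. ] F [-5.3  1.1 -4.3] M [0.08 0.89 0.06] t 18.18
[-0.00036099 -0.00027355  0.09866374] [-4.60627729  0.10532788 -2.8626058 ]
```

```bash
python3 - <<'E'
from h import *
x=t=tray()
z=t[2]
for k in range(6):
    h=go(t[0]+.003*(k+1),0,z,.015,14);m.wait(.1)
    o=m.observe();f=o['ft_force'];print(np.round(tray()*1e3,1),np.round(f,1))
    if h or f[0]<-12: break
snap('side','s3')
d=m.landmark_of('side','tray')[:1];print(d and d[0]['location'])
a=cv2.imread('pics/s3.png')[110:230,170:300]
cv2.imwrite('pics/s3c.png',cv2.resize(a,(650,600),interpolation=cv2.INTER_CUBIC))
E
```

```text
hit [-0.  -0.2 97.6] F [-4.7  1.  -3.3] M [0.05 0.85 0.04] t 18.63
[-0.3 -0.2 97.4] [-5.3  0.8 -3.7]
[182.9, 224.7]
```

View pics/s3c.png

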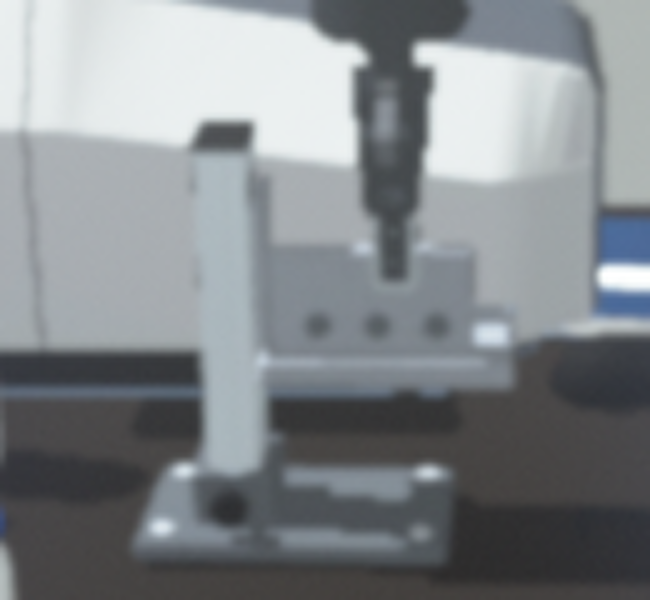

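The side view shows the rear plate flat against the post face (no gap near col 265 of the crop), so the tabs are in. Now I'll push down.

```bash
python3 - <<'E'
from h import *
for k in range(4):
    t=tray()
    h=go(t[0]+.001,0,.083,.015,14);m.wait(.15)
    o=m.observe();f=o['ft_force'];print(np.round(tray()*1e3,1),np.round(f,1))
    if not h or abs(tray()[2]-t[2])<.0007: break
snap('side','s4')
a=cv2.imread('pics/s4.png')[110:230,170:300]
cv2.imwrite('pics/s4c.png',cv2.resize(a,(650,600),interpolation=cv2.INTER_CUBIC))
E
```

```text
hit [ 0.4  0.2 86.9] F [-3.4 -0.2  7. ] M [-0.09  0.05 -0.1 ] t 19.53
[ 0.5  0.1 87. ] [-3.3 -0.2  7. ]
hit [-0.3  0.6 85.8] F [-3.6  0.6  5.7] M [0.25 0.43 0.05] t 19.89
[-0.3  0.6 85.8] [-4.2  1.8  5.1]
hit [-1.   0.6 84.4] F [-3.4 -0.9  7. ] M [-0.19  0.29 -0.07] t 20.25
[-1.   0.5 84.5] [-4.1 -0.4  7.1]
hit [-1.1  0.5 84. ] F [-5.1 -1.  12.8] M [-0.14  0.33 -0.15] t 20.61
[-1.1  0.6 84. ] [-4.2 -0.1 12.9]
```

View pics/s4c.png

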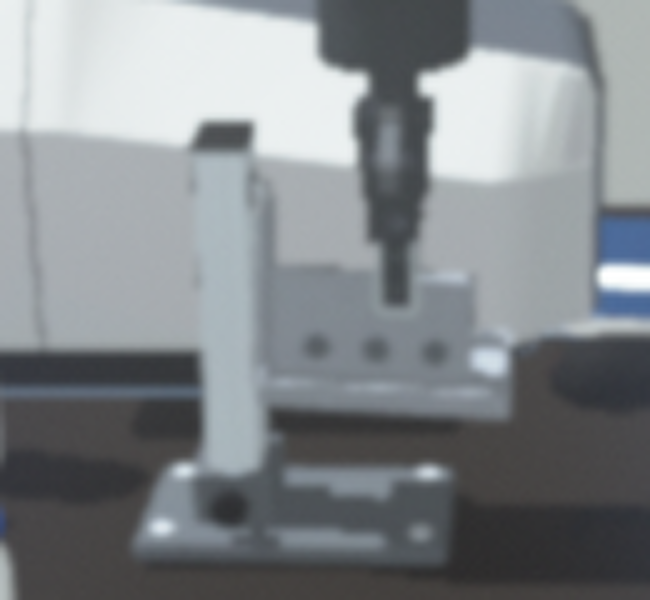

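The tray dropped about 13 mm, resistance rose, and a small nub now shows above the plate's top edge near (262, 180). The front end is slightly low, so I'll test the latch with a gentle lift and level the tray.

```bash
python3 - <<'E'
from h import *
t=tray()
for dz in (.0015,.003,.0045,.006):
    h=go(t[0]+.0005,0,t[2]+dz,.01,12);m.wait(.15)
    o=m.observe();print(np.round(tray()*1e3,1),np.round(o['ft_force'],1),np.round(o['moment'],2))
    if h or o['ft_force'][2]<-14: break
snap('side','s5')
a=cv2.imread('pics/s5.png')[110:230,170:300]
cv2.imwrite('pics/s5c.png',cv2.resize(a,(650,600),interpolation=cv2.INTER_CUBIC))
E
```

```text
hit [-0.9  0.3 84.9] F [0.7 0.4 0.9] M [ 0.09 -0.67  0.01] t 21.09
[-1.   0.3 84.7] [2.9 0.3 2.6] [ 0.14 -1.11  0.07]
```

View pics/s5c.png

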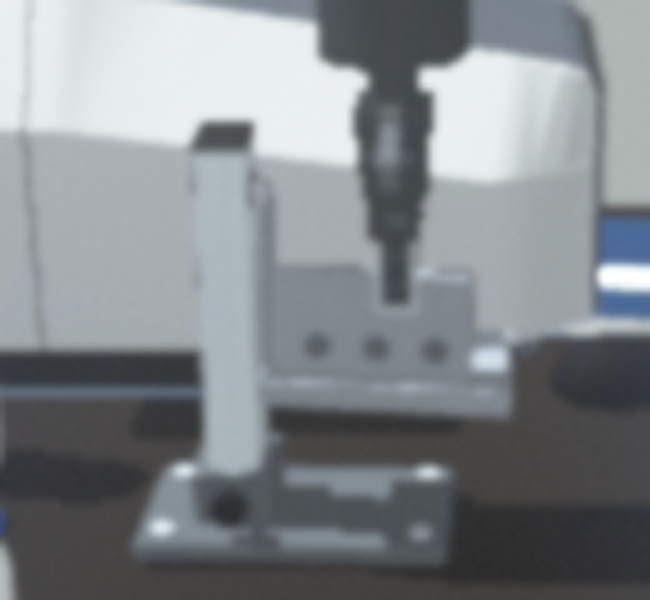

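```bash
python3 - <<'E'
from h import *
t=tray()
for dz in (.001,.002,.003,.004,.005,.006):
    h=go(t[0],0.0003,t[2]+dz,.006,12);m.wait(.15)
    o=m.observe();print(np.round(tray()*1e3,1),np.round(o['ft_force'],1),np.round(o['moment'],2))
    if h or o['ft_force'][2]<-13: break
E
```

```text
free [-1.2  0.2 85.5] F [ 2.9  1.1 -3.4] M [ 0.08 -0.65  0.06] t 21.7
[-1.2  0.2 85.5] [ 3.  -0.6 -3.9] [-0.02 -0.51  0.02]
free [-1.3  0.2 86.6] F [ 0.4 -0.9 -5.4] M [-0.06 -0.07 -0.02] t 22.17
[-1.2  0.2 86.6] [ 1.4  0.4 -5. ] [-0.03  0.05  0.02]
free [-1.2  0.3 87.7] F [ 0.  -0.3 -5.9] M [0.02 0.17 0.  ] t 22.63
[-1.1  0.3 87.7] [ 0.2 -0.3 -6.8] [0.01 0.15 0.01]
free [-1.4  0.2 88.4] F [ -1.5  -0.  -12. ] M [0.03 0.8  0.03] t 23.1
[-1.4  0.2 88.5] [ -2.7  -0.3 -13.2] [0.02 0.96 0.  ]
```

Lifting is blocked at +2 mm with about 7 N, so the catch holds the plate. I'll settle back to neutral, release, withdraw and check.

```bash
python3 - <<'E'
from h import *
t=tray();go(t[0],t[1],t[2]-.002,.01);m.wait(.2);print(m.observe()['ft_force'])
m.set_gripper(.04);m.wait(.3)
o=m.observe();p=o['tcp_pos'];print(o['width'],o['ft_force'])
m.move_linear(p+[0,0,.06],v=.08,force_limit=10);print(m.observe()['tcp_pos'])
m.reach([.46,.112,.27],rot(0,.35));m.wait(.3);print(m.observe()['time'],m.observe()['ft_force'])
cp=pose('wrist');snap('wrist','f1');snap('side','s6')
for n in('side','top'):
    if n=='top': snap(n)
a=cv2.imread('pics/s6.png')[110:230,170:300];b=cv2.imread('pics/f1.png')[150:384,130:400]
cv2.imwrite('pics/fin.png',np.hstack([cv2.resize(a,(390,360),interpolation=cv2.INTER_CUBIC),cv2.resize(b,(410,360),interpolation=cv2.INTER_CUBIC)]))
E
```

```text
free [-1.   0.3 86.8] F [-0.   0.8 -5.8] M [ 0.    0.06 -0.  ] t 23.63
[ 0.27686161  0.1924093  -6.15909431]
0.04005896833567299 [ 0.28676867 -0.31946262 -0.24310041]
[0.5663288  0.10932825 0.18250179]
26.45 [ 0.30918608  0.19148338 -0.66758322]
```

View pics/fin.png

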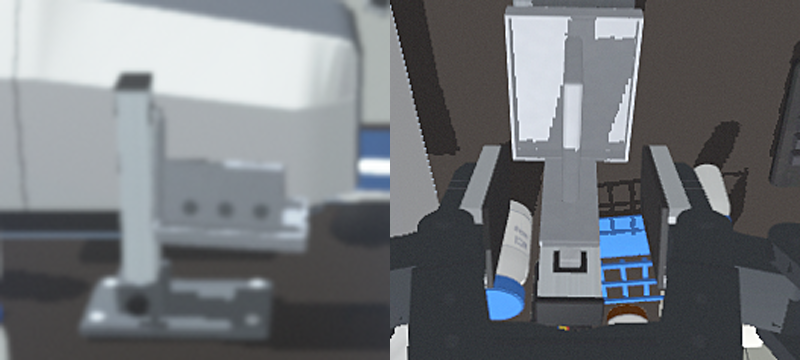

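The final pictures show the tray hanging level and square on the post, with the catch nub out directly above the plate's top edge at (570, 255). The gripper is clear.

```bash
python3 -c "
from plant import manip as m
print(m.hand_in())"
```

```text
the job is handed in; nothing more can be done
None
```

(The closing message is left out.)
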